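Turn a blister pack hang-hole first and gate it into the sealing jig

TASK

Push the kitchen-set blister pack that lies in front of the robot round and along the bench, flat all the way, into the aluminium jig so that its hang-hole end goes in first and rests against the jig's end wall. Then swing the red gate fully shut behind it, let go and leave everything else on the bench where it is.

Things in the scene. Friction and masses are not known exactly. Their poses are not given: they have to be found in the camera images.
- pack: blister pack to move, the one nearer the robot: stiff flat box, clear over a green card, kitchen tools inside; 100 (its x) x 140 (its y) x 30 mm high, upright sides, 0.15 to 0.31 kg, too wide to grasp. Origin at the centre of its underside; +y points to the hang-hole end (white strip with black slot on top). Starts right of the jig, +y up to 65 deg either way from world +y
- pack_front (a point): middle of the pack's hang-hole end face, 70 mm from the pack's origin along its +y and 15 mm up
- jig: aluminium U-shaped jig fixed to the bench (the bench is its floor, no step). Origin on the bench, where the pack's origin is when home; +y points into the jig. Side walls 22 mm high, inner faces at x = -56 and +56 mm, y = -62 to +80 mm; end wall's inner face at y = +70 mm; mouth open to -y. White paper on its floor; a black mark shows where the hang hole goes
- jig_mouth (a point): middle of the jig's mouth on the bench, at jig x = 0, y = -105 mm. Low flared guides, 12 mm high, narrow from x = -84 and +84 mm here to -56 and +56 mm at jig y = -62 mm
- gate (a joint): angle of the red swing gate about its upright pivot, rad: 0 = shut (bar along the jig's +x, across the mouth, 5 mm behind a pack that is home), grows as it swings out; at 1.57 the bar points along the jig's -y. Starts at 1.6 to 2.05, stops at 0 and 2.3, stays where it is left, moves with about 1 N at its end and swings clear over the flared guides
- gate_pivot (a point): the gate's pivot axis, 24 mm above the bench, at x = -90, y = -81 mm of the jig (the corner of the mouth nearer to the robot); round hub of 18 mm diameter, up to 39 mm high
- gate_end (a point): middle of the free end of the gate's red bar, 120 mm from the pivot, 24 mm above the bench; the bar is 12 mm thick and reaches from 16 to 32 mm above the bench
- done_pack: finished pack of the same look and size lying flat at the far edge of the bench, loose, 100 x 140 x 30 mm; not the one to move (the far one of the two packs); origin at the centre of its underside
- handle: loose turquoise kitchen handle with a yellow end, 24 x 125 x 18 mm, lying at the far side; origin under its centre
- grater: loose steel grater plate with yellow holder, 66 x 140 mm, 16 mm high, lying at the far side; origin under its middle
- clip_a: loose yellow clip, 22 x 45 x 20 mm; origin under its middle; one of the two clips lies near the robot, the other at the far side of the bench
- clip_b: loose yellow clip, the same as clip_a
- basket: blue basket full of yellow clips, 200 x 150 mm, 85 mm high, left of the robot; origin under its centre
- bottle: white bottle with blue cap, 60 mm diameter, 160 mm high, standing at the left; origin under its centre
There are look-alikes about, which are no part of the job. What is shaped like the pack but pink is not meant.

How it is judged:
At the end, for the whole second after the job is handed in: The pack lies flat and still on the bench inside the jig, hang-hole end against the end wall (within 8 mm) and along the jig (within 0.1 rad), the gate is shut (within 0.1 rad), the other listed things are within 30 mm of where they were (y of pack_front in the frame of jig between 0.062 and 0.074 m and y of pack in the frame of jig between -0.008 and 0.004 m and horizontal distance between pack and jig below 0.012 m and angle between the y axis of pack and the y axis of jig, either way round below 0.1 rad and angle between pack's own z axis and vertical below 0.05 rad and height (world z) of pack below 0.005 m and linear speed of pack below 0.01 m/s and value of joint gate below 0.1 rad and not (distance of any of done_pack, handle, grater, clip_a, clip_b, basket, bottle from where it was at the start of the episode above 0.03 m)); the robot touches nothing.
It fails at once if the pack is tipped up or lifted off the bench (angle between pack's own z axis and vertical above 0.25 rad or height (world z) of pack above 0.02 m).
It fails at once if another thing on the bench is moved by more than 30 mm (distance of any of done_pack, handle, grater, clip_a, clip_b, basket, bottle from where it was at the start of the episode above 0.03 m).
It also fails if it takes over 72 s, if anything falls off the work surface, if the arm or the gripper's body presses on something with over 40 N, if the wrist force passes 120 N, or if a joint passes its speed limit or range.

ROBOT

A 6-joint arm with a two-finger parallel gripper is mounted at the origin on the work surface. World frame = base frame: x ahead of the robot, y to its left, z up, the work surface at z = 0. Lengths are in m, angles in rad, forces in N, time in s.
With the tool pointing down it reaches from about 0.325 to 0.775 m from the base axis. Payload 5.5 kg.
Tool frame: the origin (TCP) lies at the very end of the fingers, on their centre line; the grasp point (between the pads) lies 19 mm behind it; z points along the fingers, y is the line along which they close (so a half turn about z gives the same grasp; the last joint's range is limited). The gripper opens to 85 mm and grips with 20 to 120 N. Pads are 22 mm wide; open, the fingers measure 114 mm over their backs; the gripper's body (76 mm by 85 mm) begins 54 mm behind the grasp point. The pads swing forward as they close: fully open they stand 13 mm farther back than shut.
Start: joints at [-1.354, 0.091, 1.231, -0, 1.82, -0.057], TCP at [0.162, -0.578, 0.231] pointing down, gripper open.
Joint ranges: [-2.87, 2.87], [-0.86, 2.18], [0.17, 2.46], [-1.51, 4.65], [0.06, 2.69], [-2.65, 2.65]. Speed limits (rad/s): [2.57, 2.57, 3.01, 3.14, 3.14, 3.14].

INTERFACE

Orientations are given as a unit quaternion [w, x, y, z].
In Python, from plant import r gives the robot as it stands. Calls block until the motion is done:
- r.move_ptp(position, orientation): joint-space move of the TCP to a pose.
- r.servo_line(position, frame=None, feed=0.15): straight line of the TCP; frame=None keeps the orientation; feed is the mean speed in m/s.
- r.move_j(angles): joint-space move.
- r.grip(opening, grip_force=None): opening from 0.0 (shut) to 1.0 (fully open); grip_force is the grip in N (None keeps the last); returns when the fingers have stopped.
- r.sleep(seconds).
- r.inverse_kinematics(position, orientation): joint angles nearest the present ones, or None.
- r.sense(): the state.
- r.camera(name): name is "scene" or "top"; returns a dict with "img" (480x640x3 uint8, blue, green, red), "fx", "fy", "cx", "cy" (pixels), "view" (4x4, takes a point from world to camera coordinates). Camera axes: x right, y up, looking along -z (the intrinsics and any distortion apply to the point x, -y, -z); pixel columns grow to the right and rows downward; lengths in m; the calibration is good to about 2 mm. A picture is of the moment at which its call begins. There is no depth.
A pose or a line that the arm cannot do raises r.PlanningError and nothing moves.
- r.sign_off(): hands the job in; it is judged then, once.
Trained networks look in the newest picture that a camera, given by its name, has taken for a name from the list of things; names that differ only in an ending like _2 or _b are one class to them, and where a whole thing is asked for, a point or a joint stands for the part that bears it (a point fixed in the world has none). Each returns a list of dicts, best first, with "conf" (0 to 1); they miss things now and then, are a little off and sometimes report something else, mostly with a low value. They report only what shows in the picture. A call takes as long as a camera call. They do not tell look-alikes from the thing itself.
- r.look_for(thing, camera): "box" ([left, top, right, bottom] in pixels, round what is visible of it).
The state is a dict: "time_s": time; "joint_positions": joint angles; "qvel": joint speeds; "joint_torque": joint torques, N m; "eef_pos": TCP position; "orientation": TCP orientation; "contact_force": force on the tool from outside, world axes, zero at the start; "ft_torque": the same for the moment, N m; "finger_gap": opening from 0.0 (shut) to 1.0 (fully open); "grasp_force": force on a finger pad.
Only numpy, scipy, OpenCV 4.12 (cv2) and the standard library are available. Lean on these libraries where they do the work, as an engineer would, in place of code of your own. Each camera call takes 0.05 s, during which the arm holds its last target. There are 200 camera calls.

## Working session

There is one attempt and no reset: what is moved stays moved. The work goes in short steps, each a Python script; the robot and the scene stay as the last script left them, time stands still between calls to the robot, and variables do not carry over. Pictures are saved under pics/ and viewed, at most 10 in all, crops included, and the job is handed in when it is done.

```bash
ls; mkdir -p pics
python3 - <<'E'
from plant import r
import cv2,numpy as np
for n in("top","scene"):
    c=r.camera(n); cv2.imwrite(f"pics/{n}0.png",c["img"]); print(n,{k:v for k,v in c.items() if k!="img"})
    for t in("pack","gate","jig","done_pack","clip_a"): print(t,[(np.round(d["box"]),round(d["conf"],2)) for d in r.look_for(t,n)])
print(r.sense())
E
```

```text
pics
top {'fx': 545.2439696464935, 'fy': 545.2439696464935, 'cx': 315.03592131756034, 'cy': 241.5431379405602, 'view': array([[-2.99007894e-02, -9.99552758e-01, -4.76129462e-04,
        -4.58494070e-02],
       [ 9.78307973e-01, -2.93629501e-02,  2.05064201e-01,
        -5.59655479e-01],
       [-2.04986468e-01,  5.66578023e-03,  9.78748408e-01,
        -1.58956375e+00],
       [ 0.00000000e+00,  0.00000000e+00,  0.00000000e+00,
         1.00000000e+00]])}
pack [(array([365., 234., 420., 268.]), 0.78), (array([335., 290., 391., 345.]), 0.78), (array([468., 274., 527., 313.]), 0.63), (array([416., 294., 452., 340.]), 0.55)]
gate [(array([273., 264., 315., 274.]), 0.48)]
jig [(array([225., 214., 316., 272.]), 0.82)]
done_pack [(array([334., 156., 380., 190.]), 0.64), (array([229., 211., 317., 273.]), 0.51)]
clip_a [(array([405., 201., 420., 211.]), 0.4)]
scene {'fx': 481.67805800156384, 'fy': 481.67805800156384, 'cx': 325.77792741388816, 'cy': 244.63951733302343, 'view': array([[-0.87237224,  0.4885345 , -0.01734088,  0.53683144],
       [-0.30539437, -0.51695506,  0.79968228,  0.09361
[... 634 characters left out ...]
int_positions': array([-1.35370883e+00,  9.10839685e-02,  1.23068631e+00, -1.04282915e-05,
        1.81981614e+00, -5.66719774e-02]), 'qvel': array([ 0.00050202, -0.00067453, -0.00041967,  0.00128034,  0.00019646,
        0.00150364]), 'joint_torque': array([-2.65324146e-03, -4.58140004e+01, -4.17858195e+01, -1.23011769e-04,
        5.77095998e-04, -3.99074872e-05]), 'eef_pos': array([ 0.1622252 , -0.57766431,  0.23129255]), 'orientation': array([ 3.50980248e-06,  9.90646762e-01,  1.36451433e-01, -4.78748835e-06]), 'contact_force': array([-0.76245286,  0.3138285 ,  0.47652554]), 'ft_torque': array([ 0.02339163, -0.00669297,  0.02073049]), 'grasp_force': 0.0, 'finger_gap': 0.9960321491298957}
```

View pics/top0.png

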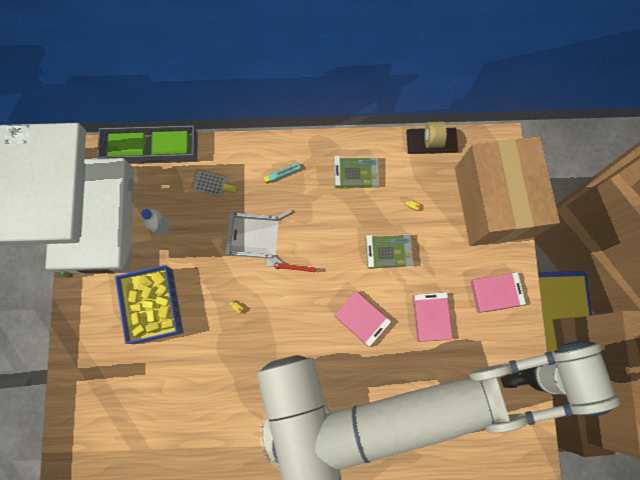

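View pics/scene0.png

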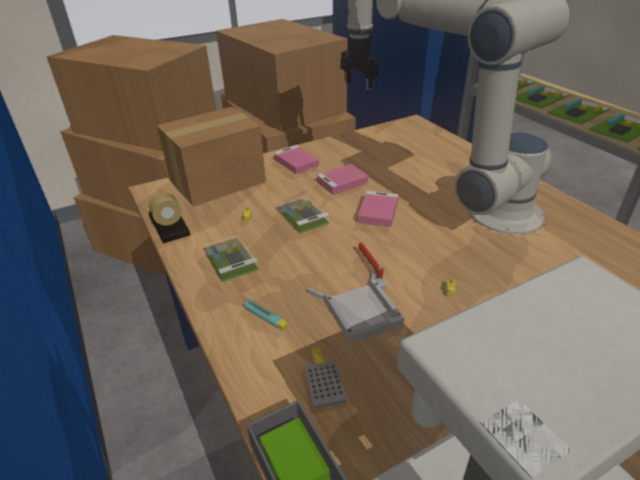

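The top view shows two green packs: one at (388,251), nearer the robot, and one at (356,172), at the far edge, which is done_pack. Three pink look-alikes lie at (363,319), (433,317) and (499,292). The target is the one at (388,251), with its white strip on the left. The jig is at (255,238) with its mouth to the right, and the red gate runs from (273,264) to (317,270). I'll confirm this in one enlarged crop.

Run:
```python
import cv2
i=cv2.imread("pics/top0.png")[195:285,215:425]
cv2.imwrite("pics/crop.png",cv2.resize(i,None,fx=3.8,fy=3.8,interpolation=cv2.INTER_CUBIC))
```

```text
(no output)
```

View pics/crop.png

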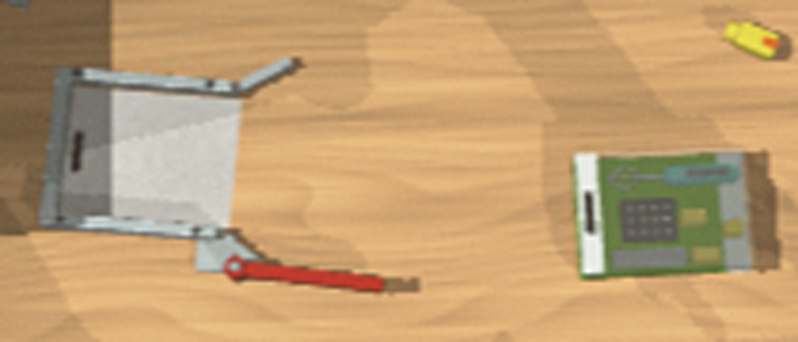

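```bash
cat > h.py <<'E'
import numpy as np, cv2
from scipy.optimize import least_squares
from plant import r
def proj(c,P):
    P=np.atleast_2d(P); q=P@c["view"][:3,:3].T+c["view"][:3,3]
    return np.c_[c["cx"]+c["fx"]*q[:,0]/-q[:,2], c["cy"]-c["fy"]*q[:,1]/-q[:,2]]
def unproj(c,uv,z):
    uv=np.atleast_2d(uv); R=c["view"][:3,:3]; o=-R.T@c["view"][:3,3]
    d=np.c_[(uv[:,0]-c["cx"])/c["fx"],-(uv[:,1]-c["cy"])/c["fy"],-np.ones(len(uv))]@R
    return o+d*((z-o[2])/d[:,2])[:,None]
def tf(p,M):
    M=np.atleast_2d(np.array(M,float)); a=p[2]; R=np.array([[np.cos(a),-np.sin(a)],[np.sin(a),np.cos(a)]])
    return np.c_[M[:,:2]@R.T+p[:2],M[:,2]]
def fit(c,M,uv):
    uv=np.array(uv,float); x0=[*unproj(c,uv.mean(0),0)[0,:2],0]
    s=least_squares(lambda p:(proj(c,tf(p,M))-uv).ravel(),x0,loss="soft_l1"); return s.x,s.fun.reshape(-1,2)
PACK=[[-.05,-.07,.03],[.05,-.07,.03],[.05,.07,.03],[-.05,.07,.03]]
JIGT=[[-.056,-.062,.022],[.056,-.062,.022],[.056,.07,.022],[-.056,.07,.022],[-.084,-.105,.012],[.084,-.105,.012],[-.09,-.081,.039]]
def draw(img,c,p,M,col,k,o):
    q=((proj(c,tf(p,M))-o)*k).astype(int)
    for a in q: cv2.circle(img,tuple(map(int,a)),3,col,-1)
def quat(th):  # tool down, tool y at world angle th
    # start q=[0,cos,sin,0]: x axis at 2*atan2(s,c); y = x - 90deg
    a=(th+np.pi/2)/2; return np.array([0,np.cos(a),np.sin(a),0])
E
python3 - <<'E'
from h import *
c=r.camera("top"); o=np.array([215,195]); k=3.8
f=lambda L:np.array(L)/k+o-0.5+0.5/k
pk,e1=fit(c,PACK,f([[750,270],[748,153],[575,153],[582,278]]))
M=np.array(JIGT)[[0,1,2,3,5,6]]
jg,e2=fit(c,M,f([[222,230],[236,94],[82,80],[64,215],[297,62],[235,266]]))
print(pk,e1.round(1).tolist()); print(jg,e2.round(1).tolist())
print("bar end",unproj(c,f([[384,284]]),.024), "pivot",tf(jg,[[-.09,-.081,.024]]))
im=cv2.resize(c["img"][195:285,215:425],None,fx=k,fy=k,interpolation=cv2.INTER_CUBIC)
draw(im,c,pk,PACK,(0,0,255),k,o);draw(im,c,jg,JIGT,(255,0,255),k,o)
cv2.imwrite("pics/fit.png",im)
E
```

```text
[ 0.52834305 -0.28948799 -0.01039797] [[1.1, 0.7], [-0.2, -0.5], [-0.0, 0.3], [-0.6, -0.5]]
[ 0.59183609  0.12084445 -0.1231116 ] [[0.4, -0.6], [0.6, -0.0], [-0.9, -0.2], [-0.6, -0.6], [-0.7, 1.8], [1.6, 0.4]]
bar end [[ 0.47834171 -0.06217048  0.024     ]] pivot [[0.4925704  0.05150959 0.024     ]]
```

View pics/fit.png

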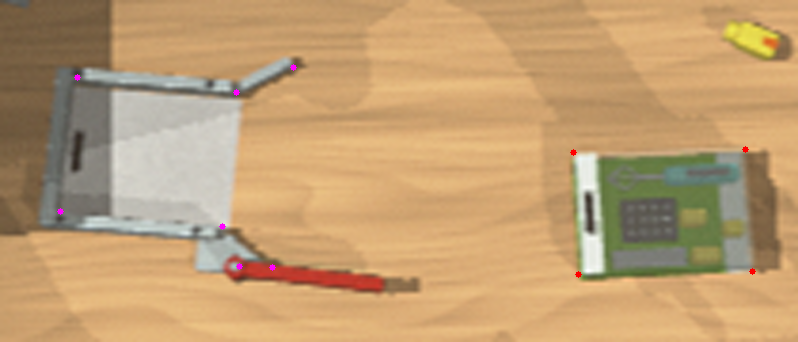

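The fit is consistent with the given sizes. The pack is at (0.528,-0.289) with yaw about -0.01, and the jig is at (0.592,0.121) with yaw about -0.12, so the pack is only 13 mm off the jig axis. I'll push it from behind with two spread fingers, first as far as the mouth.

```bash
cat >> h.py <<'E'
JIG=np.array([0.5918,0.1208,-0.120]); Z=0.006
def toolpose(p,back):  # pack pose (x,y,yaw) -> TCP pos, quat; back = distance of TCP behind the pack's centre
    u=np.array([-np.sin(p[2]),np.cos(p[2])]); x=np.array(p[:2])-back*u
    return [*x,Z],quat(p[2])
def injig(x,y,yaw): return [*tf(JIG,[[x,y,0]])[0,:2],JIG[2]+yaw]
E
python3 - <<'E'
from h import *
pk=[0.5283,-0.2895,-0.010]
p,q=toolpose(pk,.125); up=[p[0],p[1],.12]
for s in(q,quat(pk[2]+np.pi)): print(s,r.inverse_kinematics(up,s))
r.grip(0.7); r.move_ptp(up,q); r.servo_line(p,feed=.15)
b=.125; f0=r.sense()["contact_force"]
while b>.072:
    b-=.003; r.servo_line(toolpose(pk,b)[0],feed=.05); f=r.sense()["contact_force"]-f0
    if f[1]<-.25: break
print("contact back",b,f, r.sense()["eef_pos"],r.sense()["time_s"])
E
```

```text
[0.         0.71063346 0.70356242 0.        ] [-7.17147658e-01  2.86717989e-01  1.20750111e+00 -4.44089210e-16
  1.64737356e+00 -7.07147658e-01]
[ 0.         -0.70356242  0.71063346  0.        ] [-7.17147658e-01  2.86717989e-01  1.20750111e+00 -4.44089210e-16
  1.64737356e+00  2.43444500e+00]
contact back 0.08299999999999996 [ 0.27606706 -0.25220453  0.21407561] [ 0.52747764 -0.37232953  0.00601268] 6.975
```

Run:
```python
from h import *
B=.082
start=np.array([-.0126,-.415,.11])
f0=r.sense()["contact_force"]
for s in np.linspace(.2,1,5):
    L=start*(1-s)+np.array([.0,-.215,0])*s
    p,q=toolpose(injig(*L),B); r.servo_line(p,q,feed=.07)
    print(s,(r.sense()["contact_force"]-f0).round(1))
c=r.camera("top"); o=np.array([215,195]);k=3.8
im=cv2.resize(c["img"][195:285,215:425],None,fx=k,fy=k,interpolation=cv2.INTER_CUBIC)
draw(im,c,injig(0,-.215,0),PACK,(0,0,255),k,o); cv2.imwrite("pics/mid.png",im); print(r.sense()["time_s"])
```

```text
0.2 [-0.1  1.3 -0.1]
0.4 [-0.2  0.8 -0.4]
0.6000000000000001 [0.5 1.2 0.1]
0.8 [ 0.5  1.4 -0.1]
1.0 [0.2 1.8 0.9]
10.6333
```

View pics/mid.png

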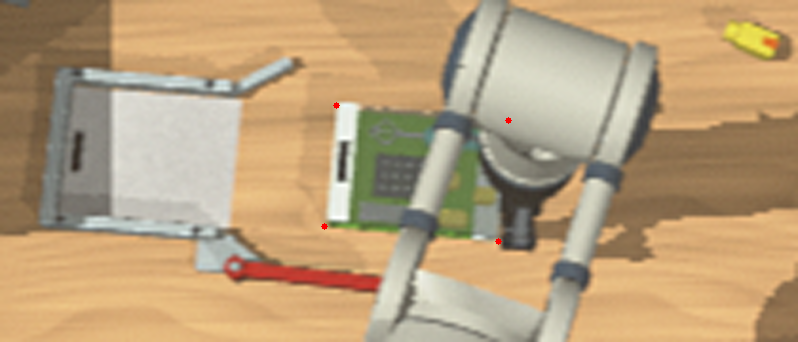

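The pack is where the model puts it: its front corners are at (337,103) and (329,222) in the crop against predicted (336,105) and (324,226). I'll push it on into the jig, watching the force.

Run:
```python
from h import *
B=.082
for y in(-.15,-.10,-.06,-.03,-.015):
    p,q=toolpose(injig(0,y,0),B); r.servo_line(p,q,feed=.07)
    print(y,r.sense()["contact_force"].round(1))
f0=r.sense()["contact_force"]
while y<.008:
    y+=.0015; r.servo_line(toolpose(injig(0,y,0),B)[0],feed=.03); f=r.sense()["contact_force"]; print(round(y,4),f.round(1))
    if np.linalg.norm((f-f0)[:2])>7: break
p=toolpose(injig(0,y,0),B+.012)[0]; r.servo_line(p,feed=.08)
r.servo_line([p[0],p[1],.12],feed=.2)
r.servo_line([.42,-.16,.15],feed=.25); 
c=r.camera("top"); o=np.array([215,195]);k=3.8
im=cv2.resize(c["img"][195:285,215:425],None,fx=k,fy=k,interpolation=cv2.INTER_CUBIC)
draw(im,c,injig(0,0,0),PACK,(0,0,255),k,o); cv2.imwrite("pics/home.png",im); print(r.sense()["time_s"])
```

```text
-0.15 [ 0.   0.1 -0.5]
-0.1 [ 0.7 -0.2 -0.4]
-0.06 [-0.1 -0.2 -0.7]
-0.03 [ 1.  -0.9  0.1]
-0.015 [ 0.8 -0.4 -0.4]
-0.0135 [-0.4  0.6  0.7]
-0.012 [ 0.   0.4 -0. ]
-0.0105 [-0.7 -0.3 -0.1]
-0.009 [-0.4  0.8 -0. ]
-0.0075 [ 0.6 -1.   0.6]
-0.006 [-0.3 -0.8 -0.5]
-0.0045 [-0.3  0.1  0.2]
-0.003 [-0.3  0.5  0.2]
-0.0015 [ 0.6 -0.2  0.1]
-0.0 [-0.4  0.6  0.6]
0.0015 [ 0.5  1.1 -1.4]
0.003 [-0.9  0.6 -0.2]
0.0045 [-0.1  0.6 -0.1]
0.006 [-0.1  0.4 -0.3]
0.0075 [-0.3 -3.8  0.2]
0.009 [-0.2 -8.8 -0.3]
20.4833
```

View pics/home.png

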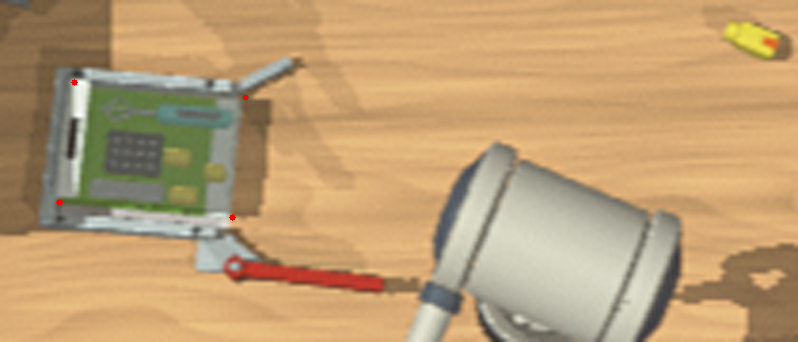

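The pack is home. The force rose to 9 N at the end wall, and its corners at about (75,80) and (232,215) lie within millimetres of the home prediction. Next I'll close the gate.

Run:
```python
from h import *
def gp(g,off=.017,R=.09,z=.018):
    b=np.array([np.cos(g),-np.sin(g)]); n=np.array([-np.sin(g),-np.cos(g)])
    xy=np.array([-.09,-.081])+R*b+off*n
    return [*tf(JIG,[[*xy,0]])[0,:2],z]
best=None
for fl in(0,np.pi):
    qs=[r.inverse_kinematics(gp(g),quat(JIG[2]-g+fl)) for g in np.linspace(1.6,-.1,8)]
    ok=all(q is not None for q in qs)
    if ok:
        j=np.array([q[5] for q in qs]); print(fl,j.round(2))
        if best is None or abs(j).max()<best[1]: best=(fl,abs(j).max())
fl=best[0]; Q=lambda g:quat(JIG[2]-g+fl)
r.grip(0.0)
p=gp(1.6,.045); print(p)
r.move_ptp([p[0],p[1],.12],Q(1.6)); r.servo_line(p,feed=.15)
f0=r.sense()["contact_force"]
for g in np.linspace(1.6,.1,12): r.servo_line(gp(g),Q(g),feed=.07)
print(r.sense()["contact_force"]-f0)
while g>-.12:
    g-=.015; r.servo_line(gp(g),Q(g),feed=.04); f=np.linalg.norm((r.sense()["contact_force"]-f0)[:2]); print(round(g,3),f.round(1))
    if f>6: break
p=gp(g,.045); r.servo_line(p,feed=.08); r.servo_line([p[0],p[1],.14],feed=.2); r.servo_line([.40,-.2,.2],feed=.25)
c=r.camera("top"); o=np.array([215,195]);k=3.8
cv2.imwrite("pics/gate.png",cv2.resize(c["img"][195:285,215:425],None,fx=k,fy=k,interpolation=cv2.INTER_CUBIC)); print(r.sense()["time_s"])
```

```text
0 [1.57 1.32 1.09 0.86 0.65 0.43 0.22 0.02]
[np.float64(0.4348719314881153), np.float64(-0.031154198276372183), 0.018]
[0.13948077 0.63041357 0.46262128]
0.085 1.5
0.07 1.2
0.055 0.8
0.04 1.7
0.025 1.6
0.01 1.3
-0.005 1.5
-0.02 2.0
-0.035 0.7
-0.05 1.5
-0.065 0.9
-0.08 3.9
-0.095 8.0
33.5083
```

View pics/gate.png

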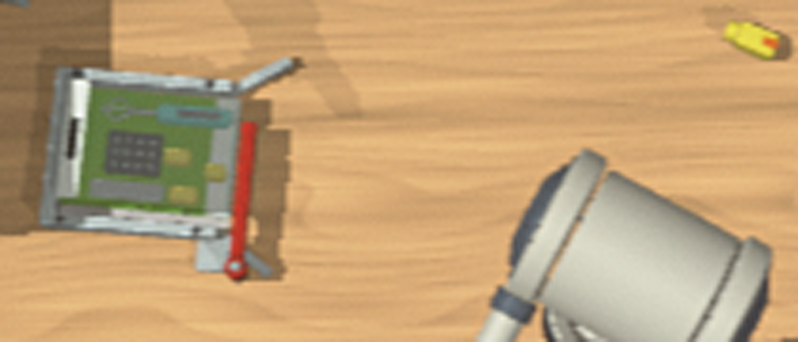

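The red bar lies across the mouth from (236,265) to (249,123), parallel to the jig and against its stop (force rose to 8 N). The pack is home and the arm is clear.

```bash
python3 -c "
from plant import r
r.sleep(.3); print(r.sign_off())"
```

```text
the job is handed in; nothing more can be done
None
```

I pushed the pack flat into the jig, hang-hole end first against the end wall, swung the gate shut to its stop and handed the job in at about 34 s; no verdict was returned, and I saw nothing else moved but did not measure it.

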